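# Put the varnished owl in to cure

### The arm

A 6-joint arm with a two-finger parallel gripper is mounted at the origin on the work surface. World frame = base frame: x ahead of the robot, y to its left, z up, the work surface at z = 0. Lengths are in m, angles in rad, forces in N, time in s.
With the tool pointing down it reaches from about 0.275 to 0.775 m from the base axis. Payload 14.6 kg.
Tool frame: the origin (TCP) lies midway between the tips of the shut fingers; the grasp point (between the pads) lies 19 mm behind it; z points along the fingers, y is the direction in which the jaws open and shut (so a half turn about z gives the same grasp; the last joint's range is limited). The gripper opens to 85 mm and grips with 20 to 120 N. Pads are 22 mm wide; open, the fingers measure 114 mm over their backs; the gripper's body (76 mm by 85 mm) begins 54 mm behind the grasp point. The pads swing forward as they close: fully open they stand 13 mm farther back than shut.
Start: joints at [1.123, 0.263, -0.048, 1.259, 0, 1.415], TCP at [0.152, 0.503, 0.231] pointing down, gripper open.
Joint ranges: [-2.65, 2.65], [-0.89, 1.7], [-1.18, 1.37], [-2.13, 2.11], [-1.35, 1.29], [-3.14, 3.14]. Speed limits (rad/s): [1.89, 1.89, 2.57, 2.79, 3.14, 3.14].

### API

Orientations are given as a unit quaternion [w, x, y, z].
In Python, from workcell import arm gives the robot as it stands. Calls block until the motion is done:
- arm.goto(position, orientation): joint-space move of the TCP to a pose.
- arm.movel(position, rot=None, v=0.15): straight line of the TCP; rot=None keeps the orientation; v is the mean speed in m/s.
- arm.move_joints(angles): joint-space move.
- arm.release() and arm.gripper_close(force=None): open the fingers fully, or close them until they stop; force is the grip in N (None keeps the last).
- arm.dwell(seconds).
- arm.inverse_kinematics(position, orientation): joint angles nearest the present ones, or None.
- arm.get_state(): the state.
- arm.read_camera(name): name is "scene" or "top" or "wrist"; returns the picture (400x640x3 uint8, red, green, blue); there is no depth.
- arm.get_calibration(name): a dict with "fx", "fy", "cx", "cy" (pixels), "eye" and "orientation" of the camera in the world. Camera axes: x right, y up, looking along -z (the intrinsics and any distortion apply to the point x, -y, -z); pixel columns grow to the right and rows downward; lengths in m; the calibration is good to about 2 mm. A picture is of the moment at which its call begins: read the wrist's pose just before it. get_calibration takes no time and is no camera call; for the wrist camera it gives the pose at the moment of the call.
A pose or a line that the arm cannot do raises arm.MotionError and nothing moves.
- arm.sign_off(): hands the job in, once; it reports no verdict.
The state is a dict: "clock": time; "joint_pos": joint angles; "joint_vel": joint speeds; "joint_efforts": joint torques, N m; "tcp_pos": TCP position; "tcp_rot": TCP orientation; "contact_force": force on the tool from outside, world axes, zero at the start; "torque": the same for the moment, N m; "finger_gap": opening from 0.0 (shut) to 1.0 (fully open).
Only numpy, scipy, OpenCV 4.12 (cv2) and the standard library are available. Lean on these libraries where they do the work, as an engineer would, in place of code of your own. Each camera call takes 0.05 s, during which the arm holds its last target.

### The job

Put the freshly varnished owl in to cure: push the tray gently until it is fully home in the curing box, keeping the owl standing and never touching its wet varnish. Then press the green start button fully down, keep it down for about a second and let it come right up again. Do not press the green button before the tray is home, do not press the red button at all, and leave the bottles, brush and little carving where they are.

Things in the scene. Friction and masses are not known exactly. Their poses are not given: they have to be found in the camera images.
- curing_box: White curing box standing fixed on the bench, 220 mm deep (its x), 220 mm wide (its y), 250 mm high, amber windows in both sides. Origin: centre of its underside. Its open front looks along its own -x axis (roughly the robot's right, world -y); the tray slides in along its +x axis and out along its -x axis.
- tray (a joint): How far the tray stands out of the box, m: 0 = fully home (against a hard stop), up to 0.18. It stays where it is left; about 2 N of friction, more when moved faster. Aluminium tray, 190 by 180 mm with a rim 14 mm high, its floor 20 mm above the bench. At its outer end an amber front panel stands upright, 200 mm wide, its top 227 mm above the bench, which closes the box's front when home.
- push_bar (a point): Middle of the tray's black push bar: a level round bar 16 mm thick and 156 mm long, along the box's y axis, its centre line 70 mm above the bench and 75 mm in front of (box -x of) the face of the front panel, carried by two 10 mm rods 55 mm either side of the middle that run back to the panel. It moves with the tray; its axes are parallel to the box's.
- owl: Carved owl on a perch, wet varnish, loose on the tray behind the front panel: 158 mm tall, about 62 mm wide, round foot 52 mm across, about 0.2 kg; top-heavy, it topples if the tray is jerked or slammed. Origin: centre of its foot's underside, z up.
- console: Grey control console fixed on the bench, 120 mm (its x) by 190 mm (its y), 45 mm high, carrying the two buttons 90 mm apart along its y axis. Which button is on which side varies. Origin: centre of its underside.
- start_top (a point): Centre of the top of the green start button: cap 36 mm across in a black collar 52 mm across; the top is 67 mm above the bench when up, 10 mm above its collar, and moves with the cap. Pressed straight down.
- start (a joint): Travel of the green start button, m: 0 = up, 0.006 = fully down. A spring returns it; about 1.5 N starts it, 5 N holds it fully down.
- stop_top (a point): Centre of the top of the red stop button, same make and size as the green one.
- stop (a joint): Travel of the red stop button, m: 0 = up, 0.006 = fully down.
- paint_jar_mid (a point): Centre of a loose blue paint jar with white cap, 60 mm across, 75 mm tall. A bystander.
- varnish_mid (a point): Centre of a loose amber varnish bottle with white cap, 48 mm across, 110 mm tall. A bystander.
- brush_grip (a point): Handle of a loose brush lying on the bench, 180 mm long along its x axis. A bystander.
- wren_mid (a point): Centre of a small loose bare-wood bird on a dark foot, 48 mm across, 76 mm tall. A bystander.
There are look-alikes about, which are no part of the job. What is shaped like the owl but yellow is not meant.

How it is judged:
On the way, in this order (a step that is already met when the one before it is completed fails the run):
1. the tray is fully home with the owl standing on it inside the box (value of joint tray below 0.004 m and angle between owl's own z axis and vertical below 0.12 rad and x of owl in the frame of curing_box above -0.09 m and z of owl in the frame of curing_box between 0.012 and 0.035 m), for 0.3 s.
2. the green start button is held fully down (value of joint start above 0.005 m and value of joint tray below 0.006 m), for 0.5 s.
3. the green start button has come up again (value of joint start below 0.001 m), for 0.2 s.
At the end, for the whole second after the job is handed in: The tray is home (within 4 mm of its stop), the owl stands upright (within about 7 degrees) and still on the tray inside the box, and both buttons are up (within 1 mm) (all of step 1 and value of joint each of start, stop below 0.001 m and linear speed of owl below 0.02 m/s); the robot touches nothing.
It fails at once if the green button is pressed (over 2.5 mm) while the tray is more than 6 mm from home (value of joint start above 0.0025 m and value of joint tray above 0.006 m).
It fails at once if the red stop button is pressed (over 2.5 mm) (value of joint stop above 0.0025 m).
It fails at once if the robot touches the owl (over 0.3 N) (contact force between any of the fingers, the arm and owl above 0.3 N).
It fails at once if the owl tips (over 20 degrees) (angle between owl's own z axis and vertical above 0.35 rad).
It fails at once if a bottle, the brush or the little carving is moved more than 30 mm (distance of any of paint_jar_mid, varnish_mid, brush_grip, wren_mid from where it was at the start of the episode above 0.03 m).
It also fails if it takes over 48 s, if anything falls off the work surface, if the arm or the gripper's body presses on something with over 40 N, if the wrist force passes 120 N, or if a joint passes its speed limit or range.

## Working session

There is one attempt and no reset: what is moved stays moved. The work goes in short steps, each a Python script; the robot and the scene stay as the last script left them, time stands still between calls to the robot, and variables do not carry over. Pictures are saved under pics/ and viewed, and the job is handed in when it is done.

```bash
mkdir -p pics; ls
python3 - <<'E'
from workcell import arm
import cv2
for n in ["scene","top"]:
    im=arm.read_camera(n); cv2.imwrite(f"pics/{n}0.png",im[:,:,::-1]); print(n,arm.get_calibration(n))
print(arm.get_state())
E
```

```text
pics
scene {'fx': 420.1467575167929, 'fy': 420.1467575167929, 'cx': 324.2285189628743, 'cy': 200.34162143596595, 'eye': array([1.26154204, 0.51468953, 0.92037498]), 'orientation': array([0.40046188, 0.17173775, 0.34656129, 0.83068147])}
top {'fx': 380.7685550102602, 'fy': 380.7685550102602, 'cx': 318.8069169649678, 'cy': 198.26688862997935, 'eye': array([ 0.42865644, -0.03406391,  1.01771211]), 'orientation': array([ 0.70989415,  0.05149086, -0.04339733, -0.70108178])}
{'clock': 0.1, 'joint_pos': array([ 1.12271317e+00,  2.63476772e-01, -4.88693358e-02,  1.25941613e+00,
        1.37291921e-05,  1.41551217e+00]), 'joint_vel': array([-0.00270281, -0.00342674,  0.00266077,  0.0005866 , -0.00100199,
       -0.00018637]), 'joint_efforts': array([ 1.14491188e-03, -6.38578963e+01,  3.85064113e+01,  9.93388414e-03,
       -2.43410932e-04,  1.53410792e-05]), 'tcp_pos': array([0.15141527, 0.50242822, 0.23087384]), 'tcp_rot': array([-1.50053816e-04,  1.45877086e-01,  9.89302604e-01, -4.59102856e-04]), 'contact_force': array([0.37212741, 0.12072285, 0.2590141 ]), 'torque': array([-0.00824982,  0.00326113,  0.01692707]), 'finger_gap': 1.0024508774602603}
```

View pics/scene0.png

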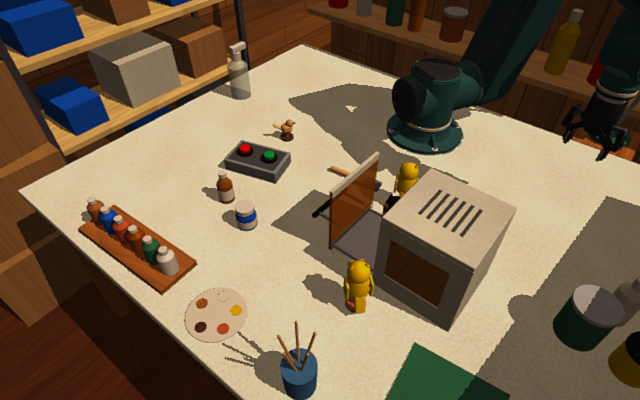

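View pics/top0.png

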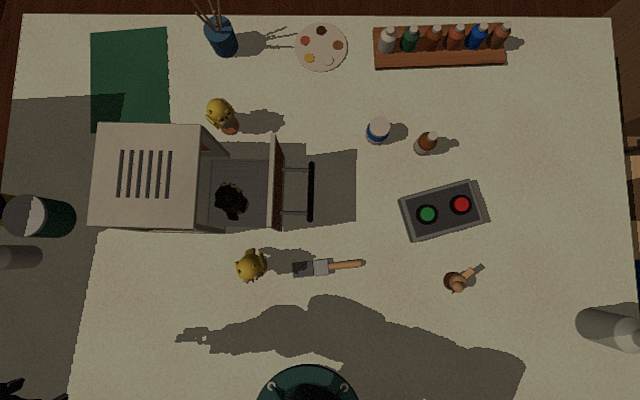

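The top view shows the dark owl on the tray at about (231,200). Two yellow look-alikes stand on the bench at (220,112) and (250,265) and are not meant. The push bar is at (311,192), the green button at (427,214) and the red one at (461,204). Next I confirm these in a crop and measure.

```bash
cat > h.py <<'E'
import numpy as np, cv2
from scipy.spatial.transform import Rotation as R
from workcell import arm
def ray(n,u,v,cal=None):
    c=cal or arm.get_calibration(n); q=c["orientation"]
    d=np.array([(u-c["cx"])/c["fx"],-(v-c["cy"])/c["fy"],-1.0])
    return np.array(c["eye"]), R.from_quat([q[1],q[2],q[3],q[0]]).apply(d)
def onz(n,u,v,z,cal=None):
    e,d=ray(n,u,v,cal); return e+d*(z-e[2])/d[2]
def proj(n,p):
    c=arm.get_calibration(n); q=c["orientation"]
    x=R.from_quat([q[1],q[2],q[3],q[0]]).inv().apply(np.array(p)-c["eye"])
    return c["cx"]-c["fx"]*x[0]/x[2], c["cy"]+c["fy"]*x[1]/x[2]
def blobs(m,amin=30):
    n,l,s,c=cv2.connectedComponentsWithStats(m.astype(np.uint8))
    return [(c[i],s[i],l==i) for i in range(1,n) if s[i,4]>=amin]
E
python3 - <<'E'
from h import *
for n in ["top","scene"]:
    im=cv2.imread(f"pics/{n}0.png"); h=cv2.cvtColor(im,cv2.COLOR_BGR2HSV); H,S,V=[h[...,i].astype(int) for i in range(3)]
    for nm,m in [("green",(H>50)&(H<80)&(S>150)&(V>60)),("red",((H<5)|(H>174))&(S>170)&(V>120))]:
        for c,s,_ in blobs(m,40): print(n,nm,c.round(1),s,onz(n,*c,.067).round(4))
im=cv2.imread("pics/top0.png")
m=(im.max(2)<40); m[:, :300]=0; m[:,325:]=0; m[:150]=0; m[235:]=0
for c,s,l in blobs(m):
    ys,xs=np.nonzero(l); print("bar",c,s,onz("top",*c,.07).round(4))
    (cx,cy),(w,hh),a=cv2.minAreaRect(np.c_[xs,ys].astype(np.float32)); print(cx,cy,w,hh,a)
    vx,vy,x0,y0=cv2.fitLine(np.c_[xs,ys].astype(np.float32),cv2.DIST_L2,0,.01,.01).ravel()
    a,b=[onz("top",x0+t*vx,y0+t*vy,.07) for t in(-20,20)]; print("dir",np.degrees(np.arctan2(*(b-a)[[1,0]])))
    for y in (ys.min(),ys.max()): print(onz("top",xs[ys==y].mean(),y,.07).round(4))
cv2.imwrite("pics/crop1.png",cv2.resize(im[90:290,80:340],None,fx=3,fy=3,interpolation=cv2.INTER_CUBIC))
im=cv2.imread("pics/scene0.png")
cv2.imwrite("pics/crop2.png",cv2.resize(im[120:320,210:470],None,fx=3,fy=3,interpolation=cv2.INTER_CUBIC))
E
```

```text
top green [426.5 213.6] [421 207  13  14  92] [ 0.5215 -0.2918  0.067 ]
top red [461.3 203.9] [455 198  13  13 135] [ 0.5469 -0.3793  0.067 ]
scene green [269.2 154.4] [264 151  11   8  70] [ 0.5211 -0.2908  0.067 ]
scene red [244.8 147.6] [240 144  10   8  66] [ 0.5455 -0.379   0.067 ]
bar [310.34636872 191.48882682] [307 161   8  62 358] [ 0.5736 -0.0008  0.07  ]
310.4058532714844 191.5126953125 6.27818489074707 61.03270721435547 1.7899105548858643
dir -0.9756510588752028
[ 0.6521 -0.0012  0.07  ]
[0.4967 0.0013 0.07  ]
```

View pics/crop1.png

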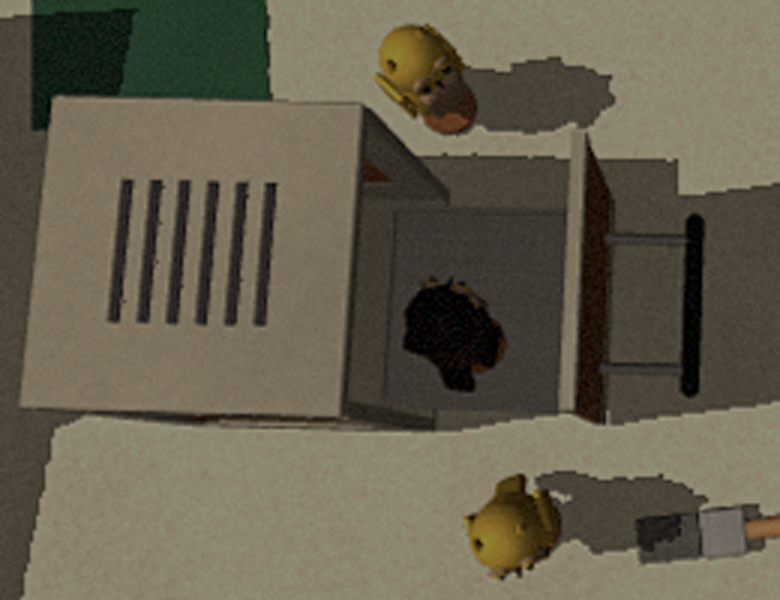

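View pics/crop2.png

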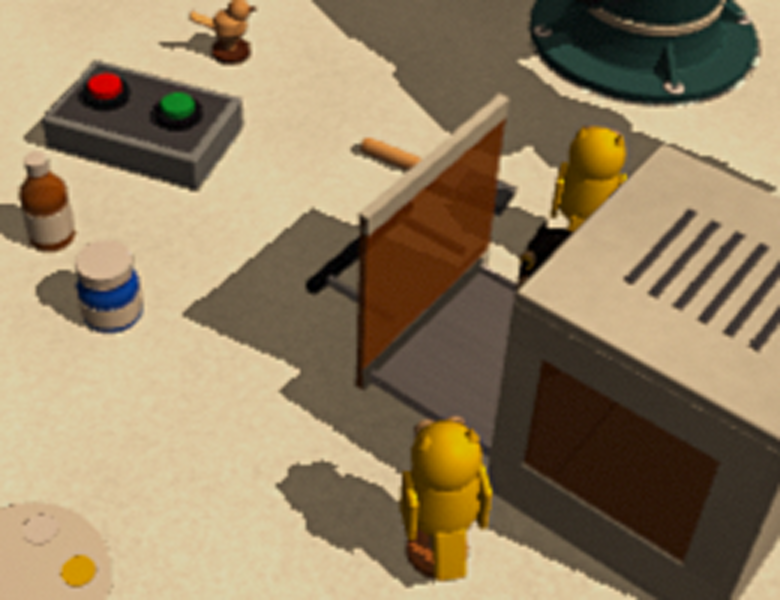

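Run:
```python
from h import *
# box top corners (crop px/3 + offset), z=.25
for nm,(u,v) in dict(fr=(364,103),fl=(345,418),br=(53,97),bl=(21,407)).items():
    print(nm,onz("top",u/3+80,v/3+90,.25).round(4))
for nm,(u,v) in dict(panA=(583,131),panB=(571,412)).items():
    print(nm,onz("top",u/3+80,v/3+90,.227).round(4))
for q in ([0,.70711,.70711,0],[0,.70711,-.70711,0],[0,0,1,0]):
    for p in ([.574,-.06,.15],[.574,-.06,.055],[.574,.14,.055],[.521,-.291,.12]):
        j=arm.inverse_kinematics(p,q); print(q,p,None if j is None else np.round(j,2))
```

```text
fr [0.6858 0.2238 0.25  ]
fl [0.4661 0.2246 0.25  ]
br [0.6881 0.4429 0.25  ]
bl [0.4707 0.4448 0.25  ]
panA [0.6743 0.0731 0.227 ]
panB [0.4733 0.0756 0.227 ]
[0, 0.70711, 0.70711, 0] [0.574, -0.06, 0.15] [-0.25  0.39 -0.09  1.1   0.    1.33]
[0, 0.70711, 0.70711, 0] [0.574, -0.06, 0.055] [-0.25  0.46 -0.25  0.86  0.    1.33]
[0, 0.70711, 0.70711, 0] [0.574, 0.14, 0.055] [ 0.1   0.48 -0.21  0.88  0.    1.67]
[0, 0.70711, 0.70711, 0] [0.521, -0.291, 0.12] [-0.65  0.44 -0.09  1.04  0.    0.92]
[0, 0.70711, -0.70711, 0] [0.574, -0.06, 0.15] [-0.25  0.39 -0.09  1.1   0.   -1.82]
[0, 0.70711, -0.70711, 0] [0.574, -0.06, 0.055] [-0.25  0.46 -0.25  0.86  0.   -1.82]
[0, 0.70711, -0.70711, 0] [0.574, 0.14, 0.055] [ 0.1   0.48 -0.21  0.88  0.   -1.47]
[0, 0.70711, -0.70711, 0] [0.521, -0.291, 0.12] [-0.65  0.44 -0.09  1.04  0.   -2.22]
[0, 0, 1, 0] [0.574, -0.06, 0.15] [-0.25  0.39 -0.09  1.1   0.   -0.25]
[0, 0, 1, 0] [0.574, -0.06, 0.055] [-0.25  0.46 -0.25  0.86  0.   -0.25]
[0, 0, 1, 0] [0.574, 0.14, 0.055] [ 0.1   0.48 -0.21  0.88  0.    0.1 ]
[0, 0, 1, 0] [0.521, -0.291, 0.12] [-0.65  0.44 -0.09  1.04  0.   -0.65]
```

Run:
```python
from h import *
Q=[0,.70711,.70711,0]
s=arm.get_state(); p=s["tcp_pos"]
arm.gripper_close(20)
arm.movel([p[0],p[1],.40],v=.25)
arm.goto([.572,-.08,.40],Q); print(arm.get_state()["clock"])
arm.movel([.572,-.08,.12],v=.25)
s=arm.get_state(); print(s["clock"],s["tcp_pos"],s["contact_force"],s["finger_gap"])
for n in ["scene","top"]:
    cv2.imwrite(f"pics/{n}1.png",arm.read_camera(n)[:,:,::-1])
```

```text
4.2333
5.5 [ 0.57260039 -0.08003218  0.12108926] [ 0.08638856 -0.83778376  0.12562056] -0.002952791401991808
```

View pics/scene1.png

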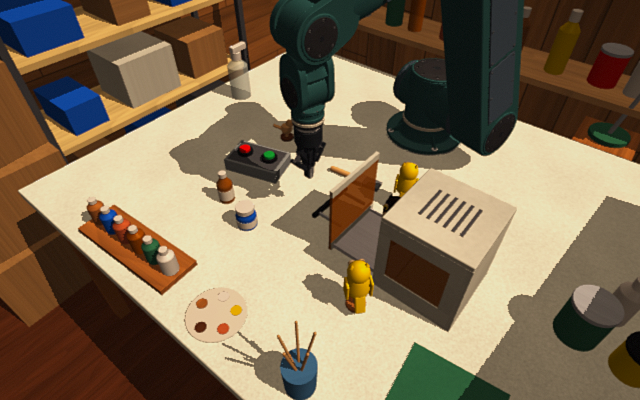

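The picture shows the closed fingers at about (312,170), clear of the console and the paint jar and in front of the bar. Next I go down, make contact slowly, then push.

Run:
```python
from h import *
arm.movel([.572,-.08,.058],v=.12)
arm.movel([.5725,-.032,.058],v=.08)
f0=arm.get_state()["contact_force"]; print(f0)
y=-.032
while y<.0:
    y+=.004; arm.movel([.5725,y,.058],v=.03)
    s=arm.get_state(); f=s["contact_force"]-f0; print(round(y,3),s["tcp_pos"].round(4),f.round(2),s["clock"])
    if f[1]<-1.2: break
cv2.imwrite("pics/top2.png",arm.read_camera("top")[:,:,::-1])
cv2.imwrite("pics/scene2.png",arm.read_camera("scene")[:,:,::-1])
```

```text
[-0.43857382  0.47150531 -0.31994241]
-0.028 [ 0.5725 -0.0281  0.058 ] [1.08 0.13 1.35] 7.3
-0.024 [ 0.5725 -0.0239  0.058 ] [ 0.77 -0.79  0.16] 7.5833
-0.02 [ 0.5725 -0.0198  0.058 ] [0.13 0.08 0.76] 7.8667
-0.016 [ 0.5725 -0.0158  0.058 ] [ 0.19 -1.04  0.27] 8.15
-0.012 [ 0.5725 -0.0117  0.058 ] [ 0.56 -0.48  0.53] 8.4333
-0.008 [ 0.5725 -0.0077  0.058 ] [0.26 0.64 0.25] 8.7167
-0.004 [ 0.5725 -0.0037  0.058 ] [ 0.12 -0.34  0.1 ] 9.0
0.0 [5.725e-01 3.000e-04 5.800e-02] [ 1.94 -0.41 -0.02] 9.2833
```

View pics/scene2.png

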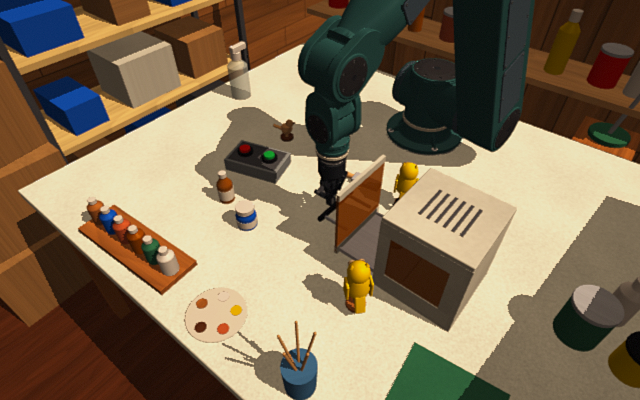

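View pics/top2.png

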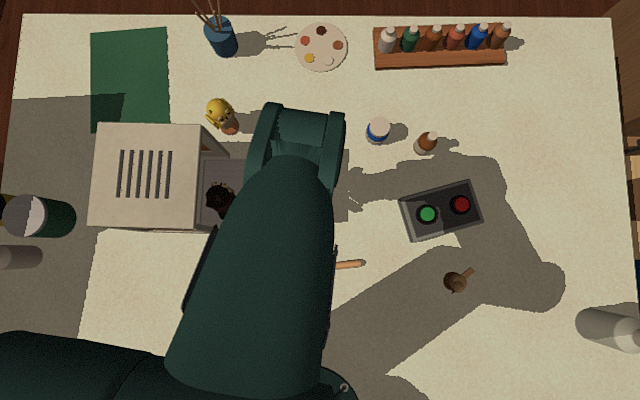

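Panel has moved in (its top edge shifted about 6 px in scene) with the owl upright in the top view at (219,198). I continue with one slow push, then creep to the stop.

Run:
```python
from h import *
arm.movel([.574,.10,.058],v=.035)
s=arm.get_state(); print(s["clock"],s["tcp_pos"].round(4),s["contact_force"].round(2))
cv2.imwrite("pics/scene3.png",arm.read_camera("scene")[:,:,::-1])
```

```text
12.3917 [0.574 0.1   0.058] [-1.87 -1.78 -0.17]
```

View pics/scene3.png

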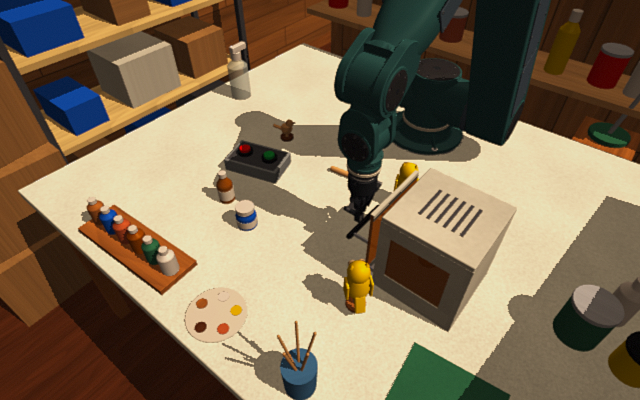

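The panel is now about 25 mm off the box at (375,235), and nothing else has been disturbed. Creeping in.

Run:
```python
from h import *
y=.10
while y<.15:
    y+=.003 if y<.115 else .0015
    arm.movel([.574,y,.058],v=.02)
    s=arm.get_state(); f=s["contact_force"]; print(round(y,4),s["tcp_pos"][1].round(4),f.round(1),round(s["clock"],2))
    if f[1]<-9: break
cv2.imwrite("pics/scene4.png",arm.read_camera("scene")[:,:,::-1])
```

```text
0.103 0.1033 [-1.1 -0.4  0.1] 12.74
0.106 0.1063 [-0.2 -0.4  0.6] 13.04
0.109 0.1092 [0.3 0.7 0.5] 13.34
0.112 0.1122 [-0.5  0.4  0.1] 13.64
0.115 0.1152 [-0.3  0.8  0.3] 13.94
0.1165 0.1166 [ 1.3 -1.  -0.1] 14.19
0.118 0.1181 [ 0.9 -0.5 -0.5] 14.44
0.1195 0.1196 [ 0.9 -1.3  0.1] 14.69
0.121 0.1211 [-0.8 -1.6 -0.4] 14.94
0.1225 0.1226 [ 0.6 -0.7  0.3] 15.19
0.124 0.1241 [ 0.3 -1.3 -0.3] 15.44
0.1255 0.1256 [ 1.4 -1.7 -0.2] 15.69
0.127 0.1271 [ 1.3 -1.  -0.3] 15.94
0.1285 0.1286 [ 0.2 -0.4  0.2] 16.19
0.13 0.1301 [ 0.8 -1.2  0.5] 16.44
0.1315 0.1316 [ 0.3 -1.  -0.1] 16.69
0.133 0.1331 [-0.  -0.1  0.5] 16.94
0.1345 0.1335 [ 1.3 -9.2  1.2] 17.19
```

View pics/scene4.png

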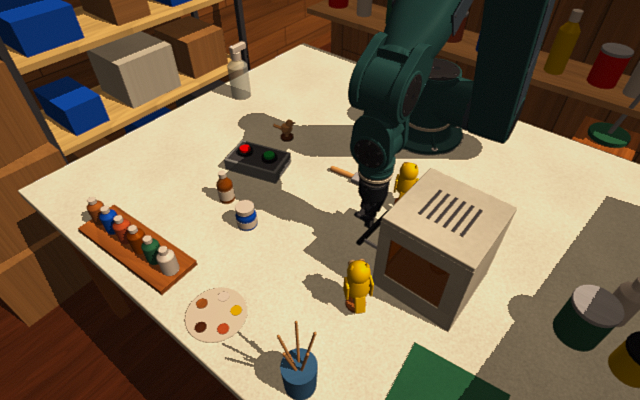

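Hard stop reached at y=0.1335 (−9 N). Backing off and checking.

Run:
```python
from h import *
arm.movel([.574,.09,.058],v=.08)
arm.movel([.574,.05,.20],v=.2)
arm.goto([.521,-.291,.16],[0,.70711,.70711,0])
s=arm.get_state(); print(s["clock"],s["tcp_pos"],s["contact_force"])
ims=[]
for n in ["scene","top"]:
    im=arm.read_camera(n)[:,:,::-1]; cv2.imwrite(f"pics/{n}5.png",im); ims.append(im)
a=cv2.resize(ims[0][150:330,300:480],None,fx=2.2,fy=2.2,interpolation=cv2.INTER_CUBIC)
b=cv2.resize(ims[1][90:270,80:260],None,fx=2.2,fy=2.2,interpolation=cv2.INTER_CUBIC)
cv2.imwrite("pics/crop5.png",np.hstack([a,b]))
for n,im in zip(["scene","top"],ims):
    h=cv2.cvtColor(np.ascontiguousarray(im),cv2.COLOR_BGR2HSV); H,S,V=[h[...,i].astype(int) for i in range(3)]
    for c,st,_ in blobs((H>50)&(H<80)&(S>150)&(V>60),20): print(n,"green",c.round(1),onz(n,*c,.067).round(4))
```

```text
20.15 [ 0.52139271 -0.29004478  0.16003322] [-1.07898192  1.18196353 -0.27445908]
scene green [269.2 154.4] [ 0.5211 -0.2908  0.067 ]
top green [430.6 213.9] [ 0.5209 -0.3021  0.067 ]
```

View pics/crop5.png

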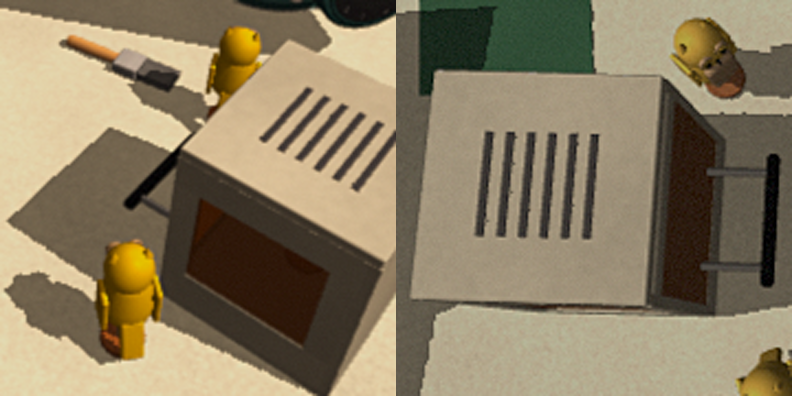

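View pics/scene5.png

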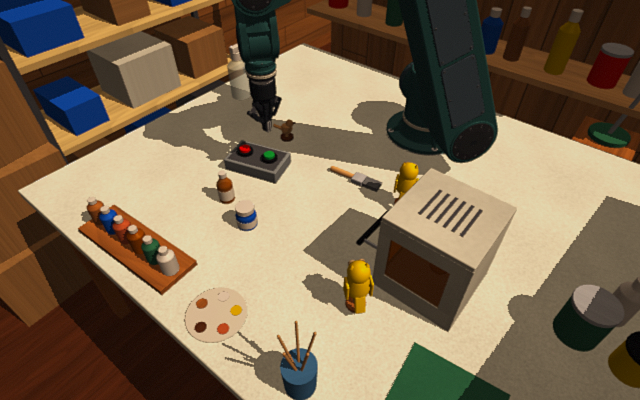

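The panel sits flush in the box front, and the owl's rounded dark shape shows upright through the side window (crop, about (305,258)). The shifted green reading in the top view comes from the gripper partly hiding the button; the scene view still gives (0.521,−0.291). Pressing now.

Run:
```python
from h import *
P=[.5213,-.2913]
arm.movel([*P,.076],v=.1); arm.dwell(.2)
f0=np.mean([ (arm.dwell(.03),arm.get_state()["contact_force"])[1] for _ in range(4)],axis=0); print(f0)
z=.072
while z>.055:
    z-=.0015; arm.movel([*P,z],v=.02)
    s=arm.get_state(); f=(s["contact_force"]-f0)[2]; print(round(z,4),s["tcp_pos"][2].round(4),f.round(1),round(s["clock"],2))
    if f>13: break
arm.dwell(1.0)
s=arm.get_state(); print("held",s["tcp_pos"].round(4),(s["contact_force"]-f0).round(1),s["clock"])
im=arm.read_camera("scene")[:,:,::-1]; cv2.imwrite("pics/scene6.png",cv2.resize(im[100:220,200:340],None,fx=4,fy=4))
```

```text
[ 0.59416622  0.10775935 -0.15301388]
0.0705 0.0703 0.7 22.0
0.069 0.0689 -0.5 22.25
0.0675 0.0674 0.2 22.5
0.066 0.0661 1.8 22.75
0.0645 0.0645 2.8 23.0
0.063 0.063 4.3 23.25
0.0615 0.0615 5.0 23.5
0.06 0.0609 15.2 23.75
held [ 0.5215 -0.2914  0.0609] [-3.1  1.8 15.7] 24.75
```

View pics/scene6.png

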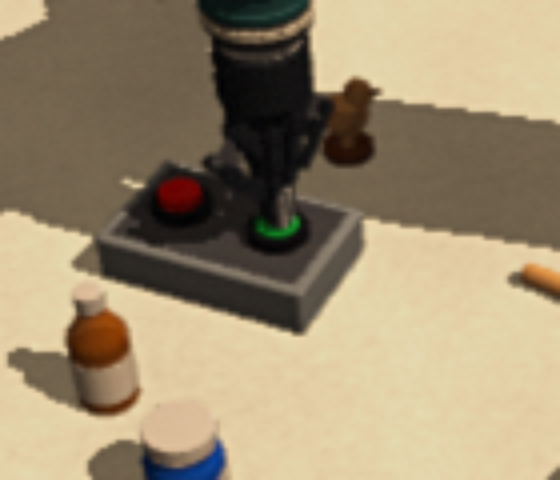

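The fingertips are on the green cap at (278,225), which is at its stop (6 mm travel, 15 N). The red one is untouched. Releasing now.

Run:
```python
from h import *
P=[.5213,-.2913]
arm.movel([*P,.09],v=.05); arm.movel([*P,.25],v=.2); arm.dwell(.5)
s=arm.get_state(); print(s["clock"],s["tcp_pos"].round(3),s["contact_force"].round(2))
im=arm.read_camera("scene")[:,:,::-1]; cv2.imwrite("pics/scene7.png",im)
cv2.imwrite("pics/crop7.png",np.hstack([cv2.resize(im[110:230,200:320],None,fx=3.3,fy=3.3,interpolation=cv2.INTER_CUBIC),cv2.resize(im[180:300,350:470],None,fx=3.3,fy=3.3,interpolation=cv2.INTER_CUBIC)]))
```

```text
27.0 [ 0.521 -0.291  0.25 ] [ 0.97 -0.07  0.16]
```

View pics/crop7.png

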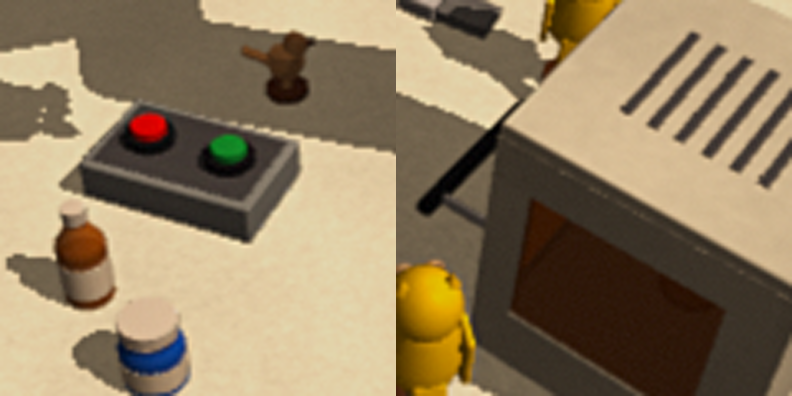

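Both buttons are up (red at (148,128), green at (228,150)), the tray is home, and the bystanders have not moved. Handing in.

```bash
python3 -c "
from workcell import arm
print(arm.sign_off(), arm.get_state()['clock'])"
```

```text
the job is handed in; nothing more can be done
the job is handed in; nothing more can be done
```

The tray is home and the start button has been pressed and released. I handed the job in at about 27 s; no verdict is reported.

- **Tray:** I pushed it by the bar with shut fingers at about 35 mm/s, then crept in. It met a hard stop at TCP y = 0.1335 with about 9 N on the tool. The camera shows the front panel flush with the box.
- **Green button:** It went to its stop after about 6 mm of travel, held for about 1 s at about 15 N, then released.
- **Final picture:** Both buttons are up, the bottles and carving are where they were, and the gripper is clear of everything. The last full view, taken before the press, showed the brush in place.

**Weaker checks:**
- **Owl inside the box:** It could only be seen faintly, as a dark rounded shape through the amber window, so its standing is inferred from that and from the gentle motion. It was last seen plainly upright when the push began.
- **Contact force:** The force reading carries about 1 N of noise, so the first contact with the bar was seen in the picture, not felt.

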